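Shim the short foot of the drying stand

ROBOT

A 6-joint arm with a two-finger parallel gripper is mounted at the origin on a cart in front of the work surface, level with it; the furniture and walls round the work are solid. World frame = base frame: x ahead of the robot, y to its left, z up, the work surface at z = 0. Lengths are in mm, angles in rad, forces in N, time in s.
With the tool pointing down it reaches from about 300 to 950 mm from the base axis. Payload 3.1 kg.
Tool frame: the origin (TCP) lies at the very end of the fingers, on their centre line; the grasp point (between the pads) lies behind it (arm.tcp_to_grasp is the z of the grasp point in the tool frame, in mm); z points along the fingers, y is the line along which they close (so a half turn about z gives the same grasp; the last joint's range is limited). The gripper opens to 85 mm and grips with 20 to 120 N. Pads are 22 mm wide; open, the fingers measure 114 mm over their backs; the gripper's body (76 mm by 85 mm) begins 54 mm behind the grasp point. The pads swing forward as they close: fully open they stand 13 mm farther back than shut.
Start: joints at [1.066, 0.308, 1.634, -0, 1.2, -0.07], TCP at [263.294, 566.841, 231.272] pointing down, gripper open.
Joint ranges: [-3.06, 3.06], [-0.79, 1.96], [0.05, 2.63], [-1.19, 4.34], [0.05, 2.64], [-2.94, 2.94]. Speed limits (rad/s): [2.79, 2.79, 3.14, 3.14, 3.14, 3.14].

INTERFACE

Orientations are given as a unit quaternion [w, x, y, z].
In Python, from rig import arm gives the robot as it stands. The module is installed in compiled form; this text tells all that it offers.
- The arm moves only by the tool arm_command, never from a script. Its argument "targets" is a list that holds one entry, the list of rows, each a list of 7 numbers: the shift along the tool's x, y, z in cm, then the turn, a rotation vector about the tool's x, y, z in rad, then the finger opening in cm, from 0 to 8.54. A call has 1 to 8 rows; each row shifts and turns the commanded pose from where the row before left it, along the tool's axes as they then stand; what a row does not reach is not made up. A row lasts 1/8 s, in which the tool goes at most 62.5 mm and 10.7 degrees, less where a joint would pass 70% of its speed; a pose out of reach is approached as far as the arm can. A call is refused whole if a number of a shift passes 6.25 or a number of a turn 0.188, either way. A call with a gripper value outside its range is refused whole. The fingers move at their own pace and stop on an object; "squeeze" is the grip in N (left out, the last holds). Time passes only in rows, so rows that do not move let the fingers close. It gives the time, the measured TCP pose, the force, the opening and the grip force at its end, in the units of the state.
- arm.get_state(): the state, without advancing time (a new reading comes with each control period).
- arm.capture(name): name is "scene" or "side" or "wrist"; returns a dict with "image" (420x560x3 uint8, blue, green, red), "vertical_fov" (degrees; the focal length in pixels is half the picture's height over the tangent of half this angle, whatever the lens; pixels are square), "cx", "cy" (the principal point, pixels), "origin" and "orientation" of the camera in the world. Camera axes: x right, y up, looking along -z (the intrinsics and any distortion apply to the point x, -y, -z); pixel columns grow to the right and rows downward; lengths in mm; the calibration is good to about 2 mm. A picture is of the moment at which its call begins. There is no depth.
- arm.sign_off(): hands the job in; it is judged then, once.
Trained networks look in a picture, given as the dict that the camera call returned (one of the last four; its "shot" number tells which), for a name from the list of things; names that differ only in an ending like _2 or _b are one class to them, and where a whole thing is asked for, a point or a joint stands for the part that bears it (a point fixed in the world has none). Each returns a list of dicts, best first, with "score" (0 to 1); they miss things now and then, are a little off and sometimes report something else, mostly with a low value. They report only what shows in the picture. A call takes as long as a camera call.
- arm.find_in(picture, thing): "extent" ([centre column, centre row, width, height] in pixels, round what is visible of it).
- arm.regions_of(picture, thing): "region" (420x560 bool, what is visible of it) and "extent" ([centre column, centre row, width, height] in pixels, round what is visible of it).
The state is a dict: "t": time; "joints": joint angles; "qvel": joint speeds; "joint_efforts": joint torques, N m; "tool_pos": TCP position; "eef_rot": TCP orientation; "force": force on the tool from outside, world axes, zero at the start; "ft_torque": the same for the moment, N m; "finger_gap": opening from 0.0 (shut) to 1.0 (fully open); "grasp_force": force on a finger pad.
Only numpy, scipy, OpenCV 4.12 (cv2) and the standard library are available. Lean on these libraries where they do the work, as an engineer would, in place of code of your own. Each camera call takes 0.05 s, during which the arm holds its last target. There are 200 camera calls.

TASK

The low plaster drying stand with the tall clay vase on it is not firm: its short foot, at the corner nearest the robot on the robot's right, hangs clear of the table. Take the loose wooden wedge and push it, thin end first, under that foot until it jams tight and the foot bears firmly on it, but stop there: do not jack the stand up off its other feet, do not shove or touch the stand with the robot, and do not disturb the vase, the cup or the small pot. Leave the wedge lying flat and jammed under the foot, and let go of it.

Things in the scene. Friction and masses are not known exactly. Their poses are not given: they have to be found in the camera images.
- stand: Loose drying stand, 1.6 kg (vase 1 kg more): white plaster slab in a brown wooden frame, 180 (x) x 220 (y) mm, top 50 mm, underside 26 mm above the table; four square feet 26 x 26 mm, centred 74 mm (x) and 94 mm (y) from the middle. It rests level on three; the short foot is at -x, -y (near the robot, on its right) and fixed. Origin: middle of the stand at table height; z up.
- foot_top (a point): On the short foot's vertical centre line, at the stand's underside (26 mm above the table); axes as the stand's. The foot's sole hangs 4.5 to 9.5 mm above the table, differing every time and not measured; its -x and -y sides are open. The foot's outer faces are 13 mm from this point, 3 mm inside the frame's.
- wedge: Plain light wooden wedge, 140 mm long (x), 32 mm wide (y), 60 g, lying flat on its underside: 2 mm high at the thin end (+x), rising evenly to 21 mm at the thick end (-x); upright parallel sides, to be gripped across the width near the thick end. Origin: middle of the underside; z up.
- wedge_tip (a point): Middle of the thin end, on the underside, 70 mm from the wedge's origin along +x. Gripped and slid, the wedge drags with 2 to 5 N. Once it fills the gap, the push rises by about 3 N per mm of travel; 8 to 10 N above the drag is well jammed, and from about 14 to 24 N in all the whole stand skids along. Let go, the wedge stays jammed by friction.
- vase: Dark brown clay vase, 105 mm wide and 193 mm high, standing loose on the stand towards its far left corner. Origin: centre of its underside. To be left alone.
- cup: Pale plastic cup, 71 mm wide, 73 mm high, loose on the table. Origin: centre of its underside. To be left alone.
- pot: Small reddish clay pot, 68 mm wide, 42 mm high, 0.13 kg, standing loose on the stand towards its far right corner. Origin: centre of its underside. To be left alone.

How it is judged (in metres and radians):
At the end, for the whole second after the job is handed in: The wedge lies flat, thin part under the short foot (centre lines within 16 mm), pressed between foot and table with over 1.5 N after the robot lets go; the stand is not jacked up (tilt under 0.008 rad, about 1.2 mm of lift), the vase is upright, all is at rest (contact force between wedge and stand above 1.5 N and x of foot_top in the frame of wedge between -0.03 and 0.068 m and y of foot_top in the frame of wedge between -0.016 and 0.016 m and angle between each of wedge, vase's own z axis and vertical below 0.05 rad and height (world z) of wedge below 0.004 m and angle between stand's own z axis and vertical below 0.008 rad and linear speed of each of wedge, stand below 0.01 m/s); the robot touches nothing.
It fails at once if the stand is shoved more than 6 mm (distance of stand from where it was at the start of the episode above 0.006 m).
It fails at once if the stand is jacked up or tipped (tilt over 0.02 rad) (angle between stand's own z axis and vertical above 0.02 rad).
It fails at once if the wedge is rammed against the stand (over 30 N) (contact force between wedge and stand above 30 N).
It fails at once if the robot touches the stand (over 2 N) (contact force between any of the arm, the fingers and stand above 2 N).
It fails at once if the vase, cup or pot is shifted over 20 mm or tipped (distance of any of vase, cup, pot from where it was at the start of the episode above 0.02 m or angle between vase's own z axis and vertical above 0.15 rad or angle between any of cup, pot's own z axis and vertical above 0.3 rad).
It also fails if it takes over 67 s, if anything falls off the work surface, if the arm or the gripper's body presses on something with over 40 N, if the wrist force passes 120 N, or if a joint passes its speed limit or range.

## Working session

There is one attempt and no reset: what is moved stays moved. The work goes in short steps, Python scripts to look and compute and a tool call to move; the robot and the scene stay as the last step left them, time stands still between calls to the robot, and variables do not carry over. Pictures are saved under pics/ and viewed, at most 10 in all, crops included, and the job is handed in when it is done.

Besides the shell and the picture viewer there is one more tool, called after "Call:" as name(argument=value, ...), one argument or row to a line, values as JSON. arm_command: Moves the arm, as the interface text tells. Its arguments: {"type":"object","properties":{"targets":{"type":"array","items":{"type":"array","items":{"type":"array","items":{"type":"number"}}}},"squeeze":{"type":"number"}},"required":["targets"]}

```bash
mkdir -p pics
cat > h.py <<'E'
import numpy as np, cv2
from scipy.spatial.transform import Rotation as R
from rig import arm
def Rq(q): return R.from_quat([q[1],q[2],q[3],q[0]])
def ray(p,uv):
    f=p["image"].shape[0]/2/np.tan(np.radians(p["vertical_fov"])/2)
    d=np.array([(uv[0]-p["cx"])/f,-(uv[1]-p["cy"])/f,-1.])
    return np.array(p["origin"]),Rq(p["orientation"]).apply(d)
def onz(p,uv,z):
    o,d=ray(p,uv); return o+d*(z-o[2])/d[2]
def proj(p,X):
    f=p["image"].shape[0]/2/np.tan(np.radians(p["vertical_fov"])/2)
    c=Rq(p["orientation"]).inv().apply(np.array(X,float)-p["origin"])
    c=np.atleast_2d(c); return np.c_[p["cx"]-f*c[:,0]/c[:,2],p["cy"]+f*c[:,1]/c[:,2]]
E
python3 - <<'E'
from h import *
s=arm.get_state();print(s['tool_pos'],s['eef_rot'],s['force'],arm.tcp_to_grasp)
ims=[]
for n in("scene","side"):
    p=arm.capture(n);cv2.imwrite(f"pics/{n}0.png",p["image"])
    print(n,[(k,p[k]) for k in p if k!="image"])
    for t in("wedge","stand","cup","vase","pot"):
        for r in arm.regions_of(p,t)[:2]:
            m=r["region"].astype(np.uint8);c=max(cv2.findContours(m,0,2)[0],key=cv2.contourArea)
            q=cv2.boxPoints(cv2.minAreaRect(c));print(t,round(r["score"],2),np.round(r["extent"]),[np.round(onz(p,u,0)[:2]).tolist() for u in q] if t=="wedge" else "")
E
```

```text
[262.8882044  566.11959966 230.03971187] [-3.22656193e-04  2.15686175e-01  9.76462065e-01 -1.09828255e-03] [0.33328462 0.22371575 0.04870341] -18.700000000000003
scene [('vertical_fov', 51.73632705419666), ('cx', 277.8575336859623), ('cy', 212.3322537580181), ('origin', array([-41.11873387, 804.60724299, 402.94071978])), ('orientation', array([-0.33553494, -0.2088548 ,  0.50578351,  0.7667979 ])), ('shot', 1)]
wedge 0.59 [278. 221.  44.  27.] [[617.0, 233.0], [641.0, 86.0], [576.0, 131.0], [561.0, 264.0]]
stand 0.83 [230. 275. 169. 101.] 
cup 0.76 [360. 205.  36.  40.] 
cup 0.2 [231. 276. 169. 104.] 
vase 0.78 [196. 197.  68. 128.] 
pot 0.89 [243. 217.  27.  28.] 
side [('vertical_fov', 45.98590010239181), ('cx', 277.598060208871), ('cy', 207.32665518541697), ('origin', array([1146.69732513,  443.9043396 ,  866.18549312])), ('orientation', array([0.56211642, 0.2072481 , 0.26801795, 0.75447977])), ('shot', 2)]
wedge 0.79 [236. 245.  59.  25.] [[607.0, 137.0], [564.0, 127.0], [554.0, 253.0], [597.0, 260.0]]
stand 0.78 [349. 226. 105.  86.] 
stand 0.7 [383. 195.  61. 100.] 
cup 0.62 [189. 182.  34.  34.] 
vase 0.9 [382. 195.  66.  99.] 
pot 0.64 [317. 218.  39.  24.]
```

Run:
```python
import cv2,numpy as np
a=cv2.imread("pics/scene0.png")[120:345,130:430];b=cv2.imread("pics/side0.png")[120:345,150:450]
cv2.imwrite("pics/a.png",np.vstack([cv2.resize(a,(800,600))[:,:]][:1]));cv2.imwrite("pics/b.png",cv2.resize(b,(800,600)))
```

```text
(no output)
```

View pics/a.png

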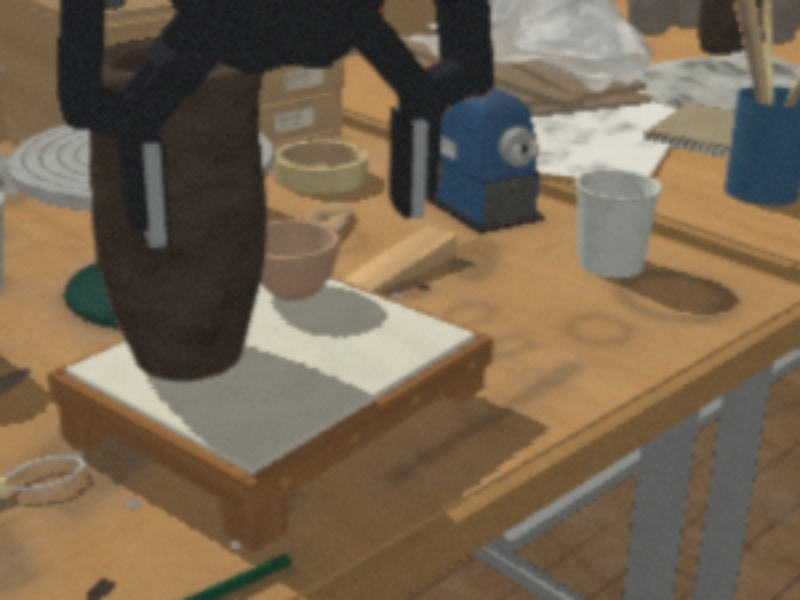

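View pics/b.png

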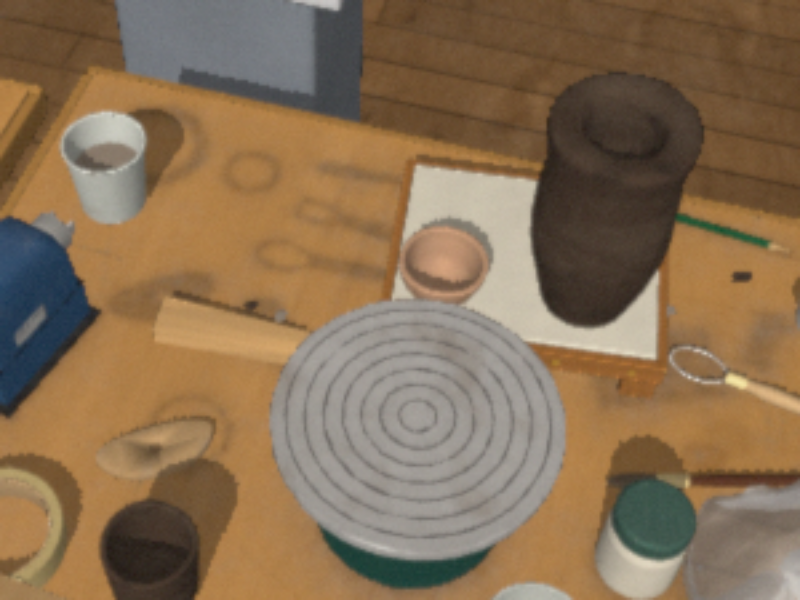

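The scene picture shows the stand's top corners at crop (50,378), (255,475) and (490,340). The side picture shows the stand's corner at (412,160) and (663,358), and the wedge from thick end (165,320) to (300,345), where the turntable hides it.

Run:
```python
from h import *
p=arm.capture("scene");q=arm.capture("side")
fa=lambda u,v:(130+u*.375,120+v*.375); fb=lambda u,v:(150+u*.375,120+v*.375)
for u in[(50,378),(253,475),(490,340)]:print("sc",onz(p,fa(*u),50).round(1))
for u in[(412,160),(663,358)]:print("sd",onz(q,fb(*u),50).round(1))
print("wedge thick top", onz(q,fb(172,296),21).round(),onz(q,fb(155,325),21).round(),"bottom",onz(q,fb(157,342),0).round(), "sides",onz(q,fb(300,330),10).round(),onz(q,fb(296,362),6).round())
print("scene thick top",onz(p,fa(432,228),21).round(),onz(p,fa(457,237),21).round(), onz(p,fa(345,278),10).round())
for t in("cup","pot","vase"):
  for P in(p,q):
    for r in arm.find_in(P,t)[:1]:
        e=r["extent"];print(t,onz(P,(e[0],e[1]+e[3]/2-6),0 if t=="cup" else 50).round())
```

```text
sc [531.8 536.   50. ]
sc [371.5 506.2  50. ]
sc [389.4 302.4  50. ]
sd [402.2 297.6  50. ]
sd [542.3 527.1  50. ]
wedge thick top [575. 146.  21.] [605. 143.  21.] bottom [607. 143.   0.] sides [570. 251.  10.] [597. 256.   6.]
scene thick top [594. 148.  21.] [566. 146.  21.] [585. 255.  10.]
cup [463.  54.  -0.]
cup [489.  48.   0.]
pot [526. 351.  50.]
pot [516. 354.  50.]
vase [496. 467.  50.]
vase [514. 490.  50.]
```

Call:
arm_command(
  targets=[
    [[0,0,-1.5,0,0,0.162,8.5],[0,0,-1.5,0,0,0.162,8.5],[0,0,-1.5,0,0,0.162,8.5],[0,0,-1.5,0,0,0.162,8.5],[0,0,-1.5,0,0,0.162,8.5],[0,0,-1.5,0,0,0.162,8.5],[0,0,-1,0,0,0.162,8.5]],
  ],
)

```text
t: 1.88
tool_pos: [263.4, 567.1, 332.3]
eef_rot: [-0.0, 0.708, 0.706, 0.001]
force: [0.2, 0.8, -0.2]
finger_gap: 0.995
grasp_force: 0.0
```

Call:
arm_command(
  targets=[
    [[-4.5,3,0,0,0,0,8.5],[-4.5,3,0,0,0,0,8.5],[-4.5,3,0,0,0,0,8.5],[-4.5,3,0,0,0,0,8.5],[-4.5,3,0,0,0,0,8.5],[-4.5,3,0,0,0,0,8.5],[-4.5,3,0,0,0,0,8.5],[-4.5,3,0,0,0,0,8.5]],
  ],
)

```text
t: 2.88
tool_pos: [504.8, 205.8, 331.6]
eef_rot: [0.0, 0.706, 0.708, 0.0]
force: [0.5, 0.5, -1.1]
finger_gap: 0.996
grasp_force: 0.0
```

Call:
arm_command(
  targets=[
    [[0,0,0,0,0,0,8.5],[0,0,0,0,0,0,8.5]],
  ],
)

```text
t: 3.12
tool_pos: [503.8, 207.4, 331.2]
eef_rot: [-0.0, 0.707, 0.707, -0.0]
force: [-0.6, -0.7, -0.0]
finger_gap: 0.996
grasp_force: 0.0
```

Run:
```python
from h import *
s=arm.get_state();print(s['t'],s['tool_pos'],s['eef_rot'],s['joints'])
p=arm.capture("wrist");cv2.imwrite("pics/w1.png",p["image"])
print([(k,p[k]) for k in p if k!="image"])
for t in("wedge","stand","cup","pot"):
    for r in arm.find_in(p,t)[:2]:print(t,round(r["score"],2),np.round(r["extent"]))
```

```text
3.125 [503.83456446 207.36175142 331.1989381 ] [-4.15963939e-04  7.06714410e-01  7.07498812e-01 -1.00484156e-05] [3.10086084e-01 7.51217615e-02 1.70743387e+00 7.46912276e-04
 1.35943606e+00 3.08819932e-01]
[('vertical_fov', 59.87024900703279), ('cx', 280.4239950488081), ('cy', 207.9651243078582), ('origin', array([503.10259166, 287.0169314 , 473.79996114])), ('orientation', array([ 9.87592306e-01, -1.57038501e-01,  3.45519753e-04,  4.75534805e-04])), ('shot', 5)]
wedge 0.56 [344. 154.  27. 112.]
cup 0.87 [261. 277.  56.  69.]
pot 0.57 [310.  27.  65.  50.]
```

View pics/w1.png

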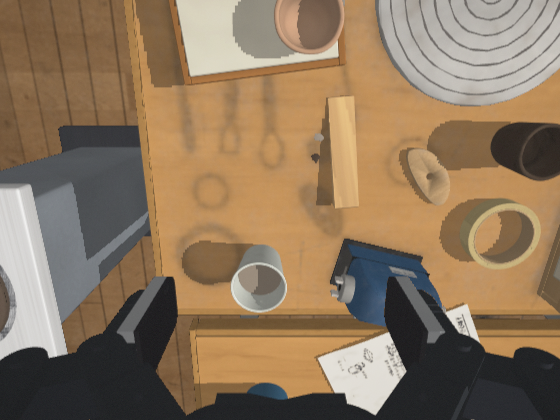

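The wrist picture shows the wedge from its thin end at about (343,97) to its thick end at (346,206). The stand's -y edge runs from corner (184,83) to (343,63).

Run:
```python
from h import *
p=arm.capture("wrist")
for u in[(332,97),(355,96)]:print("thin",onz(p,u,2).round(1))
for u in[(335,207),(358,205)]:print("thick",onz(p,u,21).round(1))
a=onz(p,(186,82),45);b=onz(p,(343,63),45);print("stand",a,b,np.linalg.norm(b-a),np.degrees(np.arctan2(*(b-a)[1::-1])))
g=p["image"]
for r in arm.regions_of(p,"stand")[:1]:print(r["score"],r["extent"])
c=cv2.resize(g[0:110,150:370],None,fx=3.6,fy=3.6,interpolation=cv2.INTER_CUBIC);cv2.imwrite("pics/c.png",c)
```

```text
thin [566.1 278.7   2. ]
thin [594.5 280.    2. ]
thick [574.  141.7  21. ]
thick [603.8 144.6  21. ]
stand [397.23217725 294.92548979  45.        ] [570.65781068 315.23893953  45.        ] 174.61124410696647 6.680648525483129
0.58 [259.1, 42.8, 178.8, 85.6]
```

View pics/c.png

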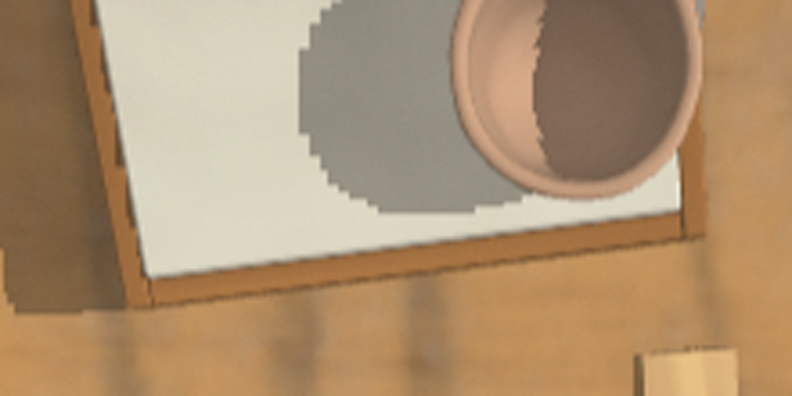

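Call:
arm_command(
  targets=[
    [[-2.2,4.2,3,0,0,-0.063,7],[-2.2,4.2,3,0,0,0,7],[0,0,4,0,0,0,7],[0,0,4,0,0,0,7],[0,0,4,0,0,0,7],[0,0,0,0,0,0,7],[0,0,0,0,0,0,7]],
  ],
)

```text
t: 4.35
tool_pos: [590.4, 166.7, 152.8]
eef_rot: [0.001, 0.684, 0.73, 0.001]
force: [-0.7, 0.6, 1.4]
finger_gap: 0.82
grasp_force: 0.0
```

Run:
```python
from h import *
s=arm.get_state();print(s['t'],s['tool_pos'],s['eef_rot'],s['joints'])
p=arm.capture("wrist");cv2.imwrite("pics/w2.png",p["image"])
print([(k,p[k]) for k in p if k!="image"])
for t in("wedge","stand"):
    for r in arm.regions_of(p,t)[:2]:
        print(t,round(r["score"],2),np.round(r["extent"]))
        m=r["region"].astype(np.uint8);c=max(cv2.findContours(m,0,2)[0],key=cv2.contourArea)
        q=cv2.boxPoints(cv2.minAreaRect(c));print(q.round(),[onz(p,u,10 if t=="wedge" else 50).round(1).tolist() for u in q])
```

```text
4.35 [590.42517343 166.73448848 152.76882775] [6.49112306e-04 6.83567424e-01 7.29886516e-01 9.11227779e-04] [ 2.04273950e-01  3.67327132e-01  1.72511531e+00 -1.31360425e-05
  1.04691267e+00  1.38763662e-01]
[('vertical_fov', 59.87024900703279), ('cx', 280.4239950488081), ('cy', 207.9651243078582), ('origin', array([584.15345863, 246.22765683, 295.32306011])), ('orientation', array([ 0.98704868, -0.15706665, -0.00609934,  0.03205881])), ('shot', 7)]
wedge 0.93 [274. 136.  46. 184.]
[[252.  42.]
 [295.  41.]
 [297. 227.]
 [254. 228.]] [[562.1, 276.7, 10.0], [593.0, 279.1, 10.0], [606.1, 137.5, 10.0], [570.1, 134.7, 10.0]]
```

View pics/w2.png

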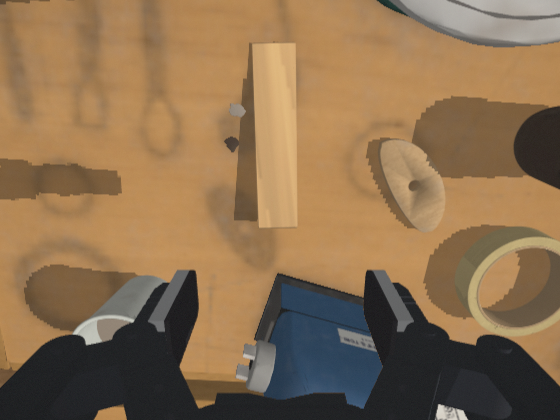

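The picture shows the wedge at thin corners (253,43) and (295,42), and thick corners (258,228) and (297,227). The sharpener lies below it, with its nearest corner at (280,275), and the cup is left of the fingers.

Run:
```python
from h import *
p=arm.capture("wrist")
T=[onz(p,u,2) for u in[(253,43),(295,42)]];K=[onz(p,u,21) for u in[(258,228),(297,227)]]
print(T,K);t=sum(T)/2;k=sum(K)/2;print(t,k,np.linalg.norm((t-k)[:2]),np.arctan2((t-k)[1],(t-k)[0])-np.pi/2)
print("sharpener",onz(p,(280,275),0),onz(p,(280,275),30))
s=arm.get_state();e=Rq(s['eef_rot']).as_matrix();print(s['tool_pos'],e[:,0])
d=(t-k)/np.linalg.norm(t-k);g=(t+k)/2-d*48;g[2]=3
print("g",g,"tool shift",e.T@(g-s['tool_pos']))
```

```text
[array([563.59919367, 277.21938502,   2.        ]), array([594.57432234, 279.93038352,   2.        ])] [array([574.71046175, 138.34903986,  21.        ]), array([606.14355955, 141.20755646,  21.        ])]
[579.08675801 278.57488427   2.        ] [590.42701065 139.77829816  21.        ] 139.2590881956173 0.0815230357065928
sharpener [596.03278996  85.63033543   0.        ] [594.87976208 101.86672344  30.        ]
[590.99209011 166.61955191 153.73529928] [-6.51215268e-02  9.97877178e-01  5.68814653e-04]
g [588.62977657 161.77515862   3.        ] tool shift [ -4.76601249  -3.30917028 150.7199842 ]
```

Call:
arm_command(
  targets=[
    [[-0.4,-0.3,4,0,0,-0.016,7],[0,0,4,0,0,0,7],[0,0,4,0,0,0,7],[0,0,2,0,0,0,7],[0,0,0.7,0,0,0,7],[0,0,0,0,0,0,7],[0,0,0,0,0,0,7]],
  ],
)

```text
t: 5.42
tool_pos: [588.3, 162.3, 6.0]
eef_rot: [0.001, 0.678, 0.735, 0.001]
force: [-0.3, 0.2, -0.1]
finger_gap: 0.818
grasp_force: 0.0
```

Call:
arm_command(
  targets=[
    [[0,0,0.3,0,0,0,5],[0,0,0,0,0,0,4],[0,0,0,0,0,0,2],[0,0,0,0,0,0,1],[0,0,0,0,0,0,1],[0,0,0,0,0,0,1]],
  ],
  squeeze=40,
)

```text
t: 6.18
tool_pos: [587.2, 162.1, 1.8]
eef_rot: [0.0, 0.678, 0.735, 0.0]
force: [0.6, 0.2, 3.4]
finger_gap: 0.362
grasp_force: 41.3
```

Call:
arm_command(
  targets=[
    [[0,0,-1.5,0,0,0,1],[-0.5,0,-1.5,0,0,0,1],[-0.5,-4,0,0,0,0,1],[0,-4,0,0,0,0,1],[0,-4,0,0,0,0,1],[0,-3.8,0,0,0,-0.037,1],[0,0,0,0,0,0,1],[0,0,0,0,0,0,1]],
  ],
)

```text
t: 7.18
tool_pos: [431.7, 139.4, 32.3]
eef_rot: [0.001, 0.664, 0.748, 0.001]
force: [-0.1, -0.2, 0.1]
finger_gap: 0.363
grasp_force: 40.9
```

Run:
```python
from h import *
s=arm.get_state();print(s['t'],s['tool_pos'],s['eef_rot'],s['finger_gap'],s['grasp_force'],s['force'])
p=arm.capture("wrist");cv2.imwrite("pics/w3.png",p["image"])
for t in("wedge","stand","wedge_tip","foot_top"):
    for r in arm.find_in(p,t)[:1]:print(t,round(r["score"],2),np.round(r["extent"]))
```

```text
7.175 [431.65620083 139.43502731  32.33640767] [0.00100947 0.66425786 0.74750166 0.00131943] 0.3630838981302882 40.85708789527416 [-0.12074197 -0.17154521  0.05563372]
wedge 0.91 [282. 178.  94. 349.]
wedge_tip 0.78 [282. 176.  97. 350.]
foot_top 0.65 [282. 176.  90. 346.]
```

View pics/w3.png

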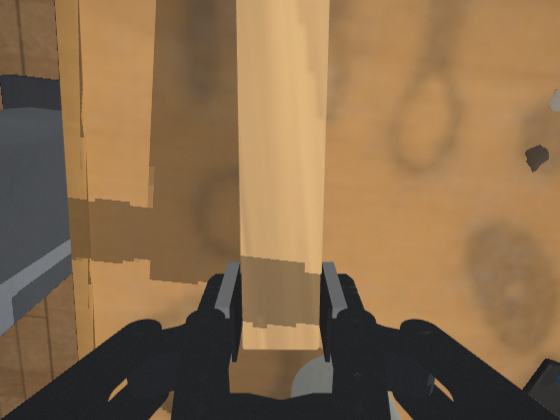

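The wrist picture shows the wedge held square between the pads, with the stand out of view. I'll raise the arm for a look at the foot corner.

Call:
arm_command(
  targets=[
    [[0,1.25,-4.5,0,0,0,1],[2,1.25,-4.5,0,0,0,1],[3,1.25,-4.5,0,0,0,1],[3,1.25,-4.5,0,0,0,1],[0,0,0,0,0,0,1],[0,0,0,0,0,0,1]],
  ],
)

```text
t: 8.18
tool_pos: [469.6, 224.2, 210.5]
eef_rot: [-0.0, 0.664, 0.748, -0.001]
force: [-0.3, -0.3, -0.5]
finger_gap: 0.361
grasp_force: 40.9
```

Run:
```python
from h import *
s=arm.get_state();print(s['t'],s['tool_pos'],s['eef_rot'],s['grasp_force'])
p=arm.capture("wrist");cv2.imwrite("pics/w4.png",p["image"])
print(p["origin"],p["orientation"])
```

```text
8.175 [469.64282741 224.22688317 210.50093456] [-2.49558257e-04  6.64017234e-01  7.47716734e-01 -8.58251428e-04] 40.871048122644424
[459.70915745 303.53373633 353.00768806] [ 0.98575671 -0.15747269 -0.008447    0.0584355 ]
```

View pics/w4.png

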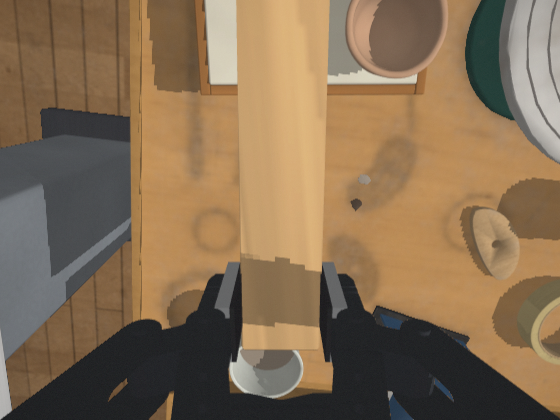

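The stand's outer lower-left corner is at (201,95) and its lower-right at (424,94), so its edge is parallel to the tool's y.

Run:
```python
from h import *
p=arm.capture("wrist")
a=onz(p,(201,95),50);b=onz(p,(424,94),50);L=onz(p,(195,0),50)
print(a,b,np.linalg.norm(b-a),np.arctan2(b[1]-a[1],b[0]-a[0]))
for u in[(201,95),(205,60)]: print(onz(p,u,50))
y=np.arctan2(b[1]-a[1],b[0]-a[0]);c=(a+b)/2  # middle of edge
ex=np.array([np.cos(y),np.sin(y)]);ey=np.array([-ex[1],ex[0]])
foot=c[:2]-74*ex+16*ey;print("foot",foot,"yaw",y)
s=arm.get_state();E=Rq(s['eef_rot']).as_matrix();print("toolyaw",np.arctan2(E[1,1],E[0,1]))
g=foot-(13+30+118)*ey;print("stage grasp (tip 30 before foot face)",g,"tool shift",E.T@np.r_[g-s['tool_pos'][:2],0])
for r in arm.find_in(p,"cup")[:1]:
  e=r["extent"];print(e,onz(p,e[:2],60))
```

```text
[396.30988217 290.54357923  50.        ] [571.23821611 311.97388041  50.        ] 176.23614789018393 0.12190160366837138
[396.30988217 290.54357923  50.        ]
[398.08856126 316.67106963  50.        ]
foot [408.37758996 308.141603  ] yaw 0.12190160366837138
toolyaw 0.11741471353531138
stage grasp (tip 30 before foot face) [427.9551768  148.33635248] tool shift [-69.82465383 -49.20446433   0.30338691]
[266.9, 371.0, 75.3, 47.7] [476.06471167  37.8429519   60.        ]
```

Call:
arm_command(
  targets=[
    [[-3.5,-2.5,0,0,0,0,1],[-3.5,-2.4,0,0,0,0,1],[0,0,4.5,0,0,0,1],[0,0,4.5,0,0,0,1],[0,0,4.5,0,0,0,1],[0,0,4.5,0,0,0,1],[0,0,1.5,0,0,-0.004,1],[0,0,0,0,0,0,1]],
  ],
)

```text
t: 9.32
tool_pos: [428.5, 148.7, 15.2]
eef_rot: [-0.001, 0.663, 0.749, -0.001]
force: [-0.2, -0.2, -0.7]
finger_gap: 0.364
grasp_force: 40.8
```

Call:
arm_command(
  targets=[
    [[0,0,0.8,0,0,0,1],[0,0,0.4,0,0,0,1],[0,0,0,0,0,0,1],[0,0,0,0,0,0,1]],
  ],
)

```text
t: 9.82
tool_pos: [430.2, 149.4, 4.8]
eef_rot: [0.0, 0.663, 0.749, 0.0]
force: [-0.1, 0.3, -0.7]
finger_gap: 0.368
grasp_force: 40.8
```

Call:
arm_command(
  targets=[
    [[0,0,0.15,0,0,0,1],[0,0,0.1,0,0,0,1],[0,0,0,0,0,0,1],[0,0,0,0,0,0,1]],
  ],
)

```text
t: 10.32
tool_pos: [429.8, 149.3, 1.7]
eef_rot: [-0.0, 0.663, 0.749, -0.0]
force: [0.3, -0.6, 0.4]
finger_gap: 0.36
grasp_force: 40.9
```

Run:
```python
from h import *
for n in("scene",):
    p=arm.capture(n);ps=[arm.get_state()['tool_pos'] for _ in range(3)];print(ps,arm.get_state()['force'])
    cv2.imwrite("pics/s5.png",cv2.resize(p["image"][150:330,200:440],(800,600),interpolation=cv2.INTER_CUBIC))
```

```text
[array([429.75336615, 149.26426312,   1.73921635]), array([429.75336615, 149.26426312,   1.73921635]), array([429.75336615, 149.26426312,   1.73921635])] [ 0.09231397 -0.22005106  0.25763726]
```

View pics/s5.png

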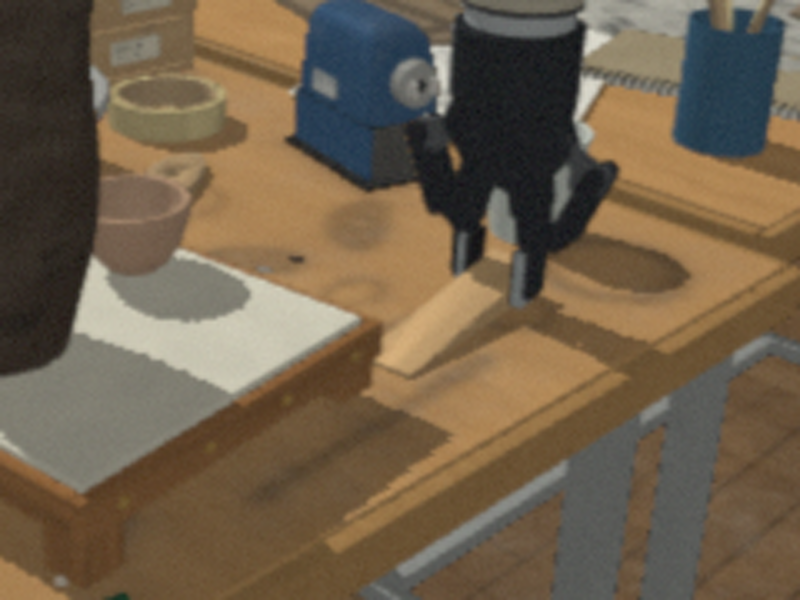

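The wedge lies flat, in line with the short foot, with its tip near crop (395,370). Now I push.

Call:
arm_command(
  targets=[
    [[0.5,0,0,0,0,0,1],[0.5,0,0,0,0,0,1],[0.5,0,0,0,0,0,1],[0.5,0,0,0,0,0,1],[0.5,0,0,0,0,0,1],[0.5,0,0,0,0,0,1],[0.5,0,0,0,0,0,1]],
  ],
)

```text
t: 11.25
tool_pos: [425.5, 184.4, 1.8]
eef_rot: [0.0, 0.663, 0.749, 0.0]
force: [-0.6, 0.1, 0.6]
finger_gap: 0.361
grasp_force: 40.9
```

Call:
arm_command(
  targets=[
    [[0.15,0,0,0,0,0,1],[0.15,0,0,0,0,0,1],[0.15,0,0,0,0,0,1],[0.15,0,0,0,0,0,1]],
  ],
)

```text
t: 11.75
tool_pos: [424.8, 190.0, 1.8]
eef_rot: [-0.0, 0.663, 0.749, -0.0]
force: [-0.4, 0.4, -0.4]
finger_gap: 0.365
grasp_force: 40.9
```

Call:
arm_command(
  targets=[
    [[0.1,0,0,0,0,0,1],[0.1,0,0,0,0,0,1],[0.1,0,0,0,0,0,1]],
  ],
)

```text
t: 12.12
tool_pos: [424.5, 193.0, 1.8]
eef_rot: [0.0, 0.663, 0.749, 0.0]
force: [-0.3, -0.5, -0.2]
finger_gap: 0.36
grasp_force: 40.9
```

Call:
arm_command(
  targets=[
    [[0,0,0.05,0,0,0,1],[0,0,0,0,0,0,1],[0,0,0,0,0,0,1]],
  ],
)

```text
t: 12.5
tool_pos: [424.5, 193.1, 1.7]
eef_rot: [-0.0, 0.663, 0.749, 0.0]
force: [-1.3, 0.6, 5.4]
finger_gap: 0.365
grasp_force: 41.5
```

Call:
arm_command(
  targets=[
    [[0.1,0,0,0,0,0,1],[0.1,0,0,0,0,0,1]],
  ],
)

```text
t: 12.75
tool_pos: [424.7, 194.5, 1.7]
eef_rot: [0.001, 0.662, 0.749, -0.0]
force: [0.8, -3.8, 4.6]
finger_gap: 0.364
grasp_force: 41.5
```

Call:
arm_command(
  targets=[
    [[0.1,0,0,0,0,0,1],[0.1,0,0,0,0,0,1],[0.1,0,0,0,0,0,1]],
  ],
)

```text
t: 13.12
tool_pos: [424.6, 197.7, 1.7]
eef_rot: [0.001, 0.662, 0.749, 0.0]
force: [-0.1, -3.3, 4.8]
finger_gap: 0.361
grasp_force: 41.5
```

Call:
arm_command(
  targets=[
    [[0.1,0,0,0,0,0,1],[0.1,0,0,0,0,0,1]],
  ],
)

```text
t: 13.38
tool_pos: [424.4, 199.7, 1.7]
eef_rot: [0.001, 0.662, 0.749, 0.0]
force: [0.5, -2.3, 5.5]
finger_gap: 0.366
grasp_force: 41.5
```

Drag is about 3 N. I'll continue in 3 mm steps.

Call:
arm_command(
  targets=[
    [[0.1,0,0,0,0,0,1],[0.1,0,0,0,0,0,1],[0.1,0,0,0,0,0,1]],
  ],
)

```text
t: 13.75
tool_pos: [424.1, 202.7, 1.7]
eef_rot: [0.001, 0.662, 0.749, 0.0]
force: [0.2, -2.6, 5.2]
finger_gap: 0.365
grasp_force: 41.5
```

Call:
arm_command(
  targets=[
    [[0.1,0,0,0,0,0,1],[0.1,0,0,0,0,0,1]],
  ],
)

```text
t: 14.0
tool_pos: [423.8, 204.7, 1.7]
eef_rot: [0.001, 0.662, 0.749, 0.0]
force: [0.4, -2.7, 4.8]
finger_gap: 0.362
grasp_force: 41.5
```

Call:
arm_command(
  targets=[
    [[0.1,0,0,0,0,0,1],[0.1,0,0,0,0,0,1]],
  ],
)

```text
t: 14.25
tool_pos: [423.5, 206.7, 1.7]
eef_rot: [0.001, 0.662, 0.749, 0.0]
force: [-0.0, -3.3, 5.0]
finger_gap: 0.362
grasp_force: 41.5
```

Call:
arm_command(
  targets=[
    [[0.1,0,0,0,0,0,1],[0.1,0,0,0,0,0,1]],
  ],
)

```text
t: 14.5
tool_pos: [423.3, 208.7, 1.7]
eef_rot: [0.001, 0.663, 0.749, 0.0]
force: [1.2, -2.9, 5.4]
finger_gap: 0.362
grasp_force: 41.5
```

Call:
arm_command(
  targets=[
    [[0.1,0,0,0,0,0,1],[0.1,0,0,0,0,0,1]],
  ],
)

```text
t: 14.75
tool_pos: [423.1, 210.6, 1.7]
eef_rot: [0.001, 0.663, 0.749, 0.0]
force: [-0.3, -2.7, 4.8]
finger_gap: 0.363
grasp_force: 41.5
```

Call:
arm_command(
  targets=[
    [[0.1,0,0,0,0,0,1],[0.1,0,0,0,0,0,1]],
  ],
)

```text
t: 15.0
tool_pos: [422.8, 212.6, 1.7]
eef_rot: [0.001, 0.662, 0.749, 0.0]
force: [0.9, -3.5, 5.0]
finger_gap: 0.362
grasp_force: 41.5
```

Call:
arm_command(
  targets=[
    [[0.1,0,0,0,0,0,1],[0.1,0,0,0,0,0,1]],
  ],
)

```text
t: 15.25
tool_pos: [422.5, 214.6, 1.7]
eef_rot: [0.001, 0.663, 0.749, 0.0]
force: [-0.0, -3.1, 5.5]
finger_gap: 0.365
grasp_force: 41.5
```

Call:
arm_command(
  targets=[
    [[0.1,0,0,0,0,0,1],[0.1,0,0,0,0,0,1]],
  ],
)

```text
t: 15.5
tool_pos: [422.3, 216.6, 1.7]
eef_rot: [0.001, 0.663, 0.749, 0.0]
force: [0.7, -3.5, 5.5]
finger_gap: 0.365
grasp_force: 41.5
```

Call:
arm_command(
  targets=[
    [[0.1,0,0,0,0,0,1],[0.1,0,0,0,0,0,1]],
  ],
)

```text
t: 15.75
tool_pos: [422.1, 218.6, 1.7]
eef_rot: [0.001, 0.662, 0.749, 0.0]
force: [0.8, -2.7, 5.2]
finger_gap: 0.358
grasp_force: 41.5
```

Call:
arm_command(
  targets=[
    [[0.1,0,0,0,0,0,1],[0.1,0,0,0,0,0,1]],
  ],
)

```text
t: 16.0
tool_pos: [421.8, 220.6, 1.7]
eef_rot: [0.001, 0.663, 0.749, 0.0]
force: [1.1, -2.6, 4.5]
finger_gap: 0.361
grasp_force: 41.5
```

Call:
arm_command(
  targets=[
    [[0.1,0,0,0,0,0,1],[0.1,0,0,0,0,0,1]],
  ],
)

```text
t: 16.25
tool_pos: [421.6, 221.9, 1.7]
eef_rot: [0.001, 0.662, 0.749, -0.0]
force: [1.2, -7.9, 6.6]
finger_gap: 0.366
grasp_force: 41.6
```

Call:
arm_command(
  targets=[
    [[0.1,0,0,0,0,0,1],[0.1,0,0,0,0,0,1]],
  ],
)

```text
t: 16.5
tool_pos: [421.5, 222.7, 1.7]
eef_rot: [0.002, 0.662, 0.75, -0.001]
force: [3.3, -13.3, 6.8]
finger_gap: 0.365
grasp_force: 41.7
```

Call:
arm_command(
  targets=[
    [[0,0,0,0,0,0,1],[0,0,0,0,0,0,1]],
  ],
)

```text
t: 16.75
tool_pos: [421.5, 222.7, 1.7]
eef_rot: [0.001, 0.662, 0.75, -0.001]
force: [1.9, -10.5, 7.4]
finger_gap: 0.364
grasp_force: 41.7
```

Call:
arm_command(
  targets=[
    [[0,0,0,0,0,0,5.5],[0,0,0,0,0,0,5.5],[0,0,0,0,0,0,5.5],[0,0,0,0,0,0,5.5]],
  ],
)

```text
t: 17.25
tool_pos: [420.4, 225.0, 1.1]
eef_rot: [-0.0, 0.663, 0.749, -0.0]
force: [-0.3, 0.4, 0.8]
finger_gap: 0.646
grasp_force: 0.0
```

Call:
arm_command(
  targets=[
    [[0,0,-0.5,0,0,0,5.5],[0,0,-1.5,0,0,0,5.5],[-0.5,0,-4,0,0,0,5.5],[-1,0,-5,0,0,0,5.5],[-1,0,-5,0,0,0,5.5],[0,0,0,0,0,0,5.5],[0,0,0,0,0,0,5.5]],
  ],
)

```text
t: 18.12
tool_pos: [423.4, 199.9, 161.8]
eef_rot: [0.0, 0.663, 0.749, 0.0]
force: [0.0, -0.5, -0.3]
finger_gap: 0.646
grasp_force: 0.0
```

Run:
```python
from h import *
w=arm.capture("wrist")
p=arm.capture("scene")
a=cv2.resize(p["image"][180:330,190:390],(400,300),interpolation=cv2.INTER_CUBIC);b=cv2.resize(w["image"],(400,300))
cv2.imwrite("pics/f.png",np.hstack([a,b]));print(arm.get_state()['t'],w["origin"])
```

```text
18.225 [412.87766071 278.94528977 304.40451543]
```

View pics/f.png

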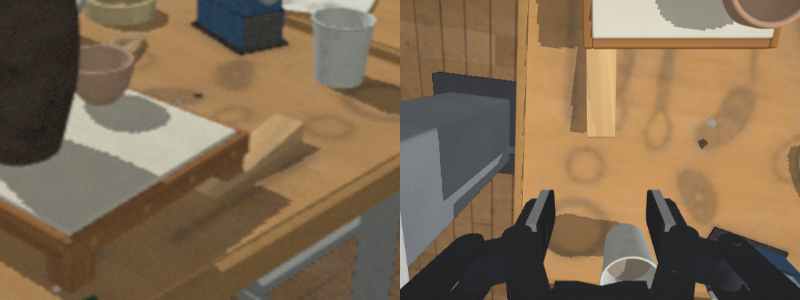

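The wedge sits squarely under the short foot: its centre is near column 601, and the frame's corner is at 588. The stand, vase, pot and cup stand as before, and the gripper is clear.

```bash
python3 -c "
from rig import arm
print(arm.sign_off())"
```

```text
the job is handed in; nothing more can be done
None
```

The wedge is jammed under the short foot: the push reached about 13 N against about 3 N of drag, so roughly 10 N of jam. It is released, the gripper is clear, and the job is handed in at about 18 s. The sign-off gave no verdict, and the pressing force after release and the stand's tilt were not measured.

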